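Clip the earthing snap hook onto the green eye

TASK

Before the boards are handled, bond the bench to earth: pick up the snap hook by its yellow-and-green grip and push it straight down over the steel bar of the green-based eye, so that the bar forces the sprung gate open, passes inside the hook and the gate snaps shut behind it. Use the green eye, not the red one, and leave the hook clipped there, let go and at rest.

Things in the scene. Friction and masses are not known exactly. Their poses are not given: they have to be found in the camera images.
- snap_hook: Hook, 180 g, upright in a black tray (floor 5 mm, rim 16 mm up; 3 mm play). Origin: centre of underside; z up, x width, y thickness. Steel frame 57 x 18 x 66 mm, mouth down; throat 36 mm wide, open along y, roof z 58. Mouth x -13.5 to 13.5, z 0 to 10, rounded edges. Yellow grip with green bands 40 (x) x 20 (y) mm, z 66 to 112, 10 mm brass stud on top: hold it across y.
- hook_gate (a joint): Angle, rad, of the copper-coloured sprung gate closing the mouth at hook z 10 to 14 mm: 0 shut, 1.5 swung up into the throat. 33 mm long, hinged at x -16, z 12 mm; opens inward only, 1 to 8 N at the bar. It snaps shut under the bar once the bar's centre is above hook z 49 mm.
- green_eye_bar (a point): Middle of the level steel bar on the green-based eye, 58 mm above the worktop. Bar 8 mm thick along this y axis, between two 10 mm posts (50 mm free, tops 63 mm up) on a fixed green plate 100 x 100 x 5 mm centred below. Hook goes on between the posts, its y axis along the bar, either way round. Home: its feet stand on the plate (hook origin 5 mm up), bar centre at hook z 53 mm; let go, it stays.
- red_eye_bar (a point): The same point on an identical eye with a red base plate: not the one to use. (Mind the round black lamp head, 110 mm across, that hangs left of the work at x 0.48, y 0.26 m, from 0.51 to 0.56 m above the worktop: swing round it with the arm drawn in.)

How it is judged:
By the outcome, as a careful person would: the job done as asked, in the order asked, and still so for the second after the job is handed in, with the robot touching nothing.
It also fails if it takes over 45 s, if anything falls off the work surface, if the arm or the gripper's body presses on something with over 40 N, if the wrist force passes 120 N, or if a joint passes its speed limit or range.

ROBOT

A 6-joint arm with a two-finger parallel gripper is mounted at the origin on a cart in front of the work surface, level with it; the furniture and walls round the work are solid. World frame = base frame: x ahead of the robot, y to its left, z up, the work surface at z = 0. Lengths are in m, angles in rad, forces in N, time in s.
With the tool pointing down it reaches from about 0.35 to 0.775 m from the base axis. Payload 7.3 kg.
Tool frame: the origin (TCP) lies on the centre line of the jaws, within the pads' length; the fingertips stand 25 mm ahead of it and the grasp point (between the pads) lies 6 mm ahead of it (r.tip_extent is the distance from the TCP to the fingertips, in m); z points along the fingers, y is the direction in which the jaws open and shut (so a half turn about z gives the same grasp; the last joint's range is limited). The gripper opens to 92 mm and grips with 3 to 60 N. Pads are 19 mm wide; open, the fingers measure 130 mm over their backs; the gripper's body (75 mm by 190 mm) begins 47 mm behind the grasp point.
Start: joints at [-1.385, 0.342, 1.524, -0, 1.275, -0.146], TCP at [0.171, -0.496, 0.252] pointing down, gripper open.
Joint ranges: [-2.53, 2.53], [-0.77, 2.02], [0.04, 2.7], [-1, 4.14], [0.28, 2.66], [-3.11, 3.11]. Speed limits (rad/s): [2.57, 2.57, 3.14, 3.14, 3.14, 3.14].

INTERFACE

Orientations are given as a rotation vector (axis times angle).
In Python, from rig import r gives the robot as it stands. The module is installed in compiled form; this text tells all that it offers.
- The arm moves only by the tool send_rows, never from a script. Its argument "deltas" is a list of rows, each an object with "fingers": the opening in per cent of the stroke, from 0 (shut) to 100 (fully open); "delta_pos": the shift along the world's x, y, z in mm, a list of three; "yaw": the turn about the world's z in degrees. A call has 1 to 12 rows; each row is the pose to reach, as a shift and turn from the pose commanded when the call began; what a row does not reach only later rows make up. A row lasts 1/8 s, in which the tool goes at most 62.5 mm and 10.7 degrees, less where a joint would pass 70% of its speed; a pose out of reach is approached as far as the arm can. A call with a gripper value outside its range is refused whole. The fingers move at their own pace and stop on an object; "squeeze" is the grip in N (left out, the last holds). Time passes only in rows, so rows that repeat a pose let the fingers close. It gives the time, the measured TCP pose, the force and the opening at its end, in the units of the state.
- r.get_obs(): the state, without advancing time (a new reading comes with each control period).
- r.read_camera(name): name is "scene" or "top" or "wrist"; returns (picture, depth): 480x640x3 uint8, red, green, blue; 480x640 float32, m along the optical axis (not along the pixel's ray), 0 where there is no reading.
- r.camera_info(name): a dict with "intrinsics" (3x3 intrinsics, pixels), "R" (3x3) and "t" (3): a world point X has camera coordinates R X + t; the wrist camera has in their place "tool_from_camera" (4x4, takes a point from camera to tool coordinates, whose origin is the TCP and whose axes are the flange's). Camera axes: x right, y down, z forward; pixel columns grow to the right and rows downward; lengths in m; the calibration is good to about 2 mm. The wrist camera is an equidistant fisheye: a pixel r from the principal point sees the ray r / f radians off the axis. A picture is of the moment at which its call begins: read the wrist's pose just before it. camera_info takes no time and is no camera call.
- r.close_job(): hands the job in, once; it reports no verdict.
Trained networks look in the newest picture that a camera, given by its name, has taken for a name from the list of things; names that differ only in an ending like _2 or _b are one class to them, and where a whole thing is asked for, a point or a joint stands for the part that bears it (a point fixed in the world has none). Each returns a list of dicts, best first, with "confidence" (0 to 1); they miss things now and then, are a little off and sometimes report something else, mostly with a low value. They report only what shows in the picture. A call takes as long as a camera call.
- r.boxes_of(thing, camera): "box" ([left, top, right, bottom] in pixels, round what is visible of it).
- r.trace(thing, camera): "mask" (480x640 bool, what is visible of it) and "box" ([left, top, right, bottom] in pixels, round what is visible of it).
The state is a dict: "clock": time; "joint_pos": joint angles; "dq": joint speeds; "joint_efforts": joint torques, N m; "eef_pos": TCP position; "tool_rot": TCP orientation; "wrist_force": force on the tool from outside, world axes, zero at the start; "moment": the same for the moment, N m; "gripper_width": opening from 0.0 (shut) to 1.0 (fully open).
Only numpy, scipy, OpenCV 4.12 (cv2) and the standard library are available. Lean on these libraries where they do the work, as an engineer would, in place of code of your own. Each camera call takes 0.05 s, during which the arm holds its last target.

## Working session

There is one attempt and no reset: what is moved stays moved. The work goes in short steps, Python scripts to look and compute and a tool call to move; the robot and the scene stay as the last step left them, time stands still between calls to the robot, and variables do not carry over. Pictures are saved under pics/ and viewed, and the job is handed in when it is done.

Besides the shell and the picture viewer there is one more tool, called after ">>>" as a command line: name --argument value ..., lists and objects as JSON in quotes. send_rows: Moves the arm, as the interface text tells. Its arguments: {"type":"object","properties":{"deltas":{"type":"array"},"squeeze":{"type":"number"}},"required":["deltas"]}

```bash
mkdir -p pics; python3 - <<'E'
from rig import r
import cv2, numpy as np
o=r.get_obs(); print({k:np.round(v,3) for k,v in o.items()})
for c in ["top","scene"]:
    p,d=r.read_camera(c); cv2.imwrite(f"pics/{c}1.png",p[:,:,::-1]); i=r.camera_info(c); print(c,i)
    np.savez(f"{c}1.npz",p=p,d=d)
    for t in ["snap_hook","green_eye_bar","red_eye_bar"]:
        try: print(t,[(b["box"],round(b["confidence"],2)) for b in r.boxes_of(t,c)])
        except Exception as e: print(t,e)
E
```

```text
{'clock': np.float64(0.0), 'joint_pos': array([-1.385,  0.343,  1.525, -0.   ,  1.275, -0.146]), 'dq': array([-0.   ,  0.   ,  0.001,  0.001,  0.   ,  0.001]), 'joint_efforts': array([-1.0000e-03, -4.3124e+01, -2.4422e+01,  7.2000e-02,  5.6000e-02,
       -0.0000e+00]), 'eef_pos': array([ 0.171, -0.496,  0.251]), 'tool_rot': array([-3.097, -0.519,  0.   ]), 'wrist_force': array([0.224, 0.693, 0.072]), 'moment': array([ 0.019, -0.006,  0.055]), 'gripper_width': np.float64(0.999)}
top {'intrinsics': array([[619.07781673,   0.        , 323.95558381],
       [  0.        , 619.07781673, 226.09464177],
       [  0.        ,   0.        ,   1.        ]]), 'R': array([[-0.00123497, -0.99932098, -0.03682465],
       [-0.98874124,  0.00673033, -0.14948399],
       [ 0.14963033,  0.03622544, -0.98807818]]), 't': array([-0.10905543,  0.48850966,  0.84256159])}
snap_hook [([190.9, 221.1, 229.3, 271.5], 0.85)]
green_eye_bar [([291.8, 169.2, 381.0, 249.7], 0.7)]
red_eye_bar [([411.8, 200.6, 503.3, 293.0], 0.81)]
scene {'intrinsics': array([[585.62572489,   0.        , 321.74507302],
       [  0.        , 585.62572489, 234.56111509],
       [  0.        ,   0.        ,   1.        ]]), 'R': array([[-0.8759029 , -0.48202902, -0.02102716],
       [-0.20298515,  0.40768346, -0.89027593],
       [ 0.43771126, -0.77552706, -0.45493585]]), 't': array([0.37419676, 0.20392547, 0.57271143])}
snap_hook [([265.8, 250.9, 300.9, 342.4], 0.88)]
green_eye_bar [([285.3, 218.5, 343.5, 283.8], 0.98)]
red_eye_bar [([359.9, 186.5, 417.8, 238.2], 0.9)]
```

View pics/top1.png

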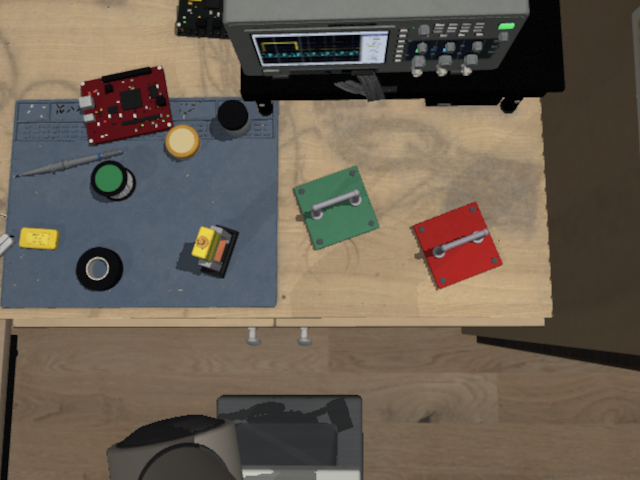

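View pics/scene1.png

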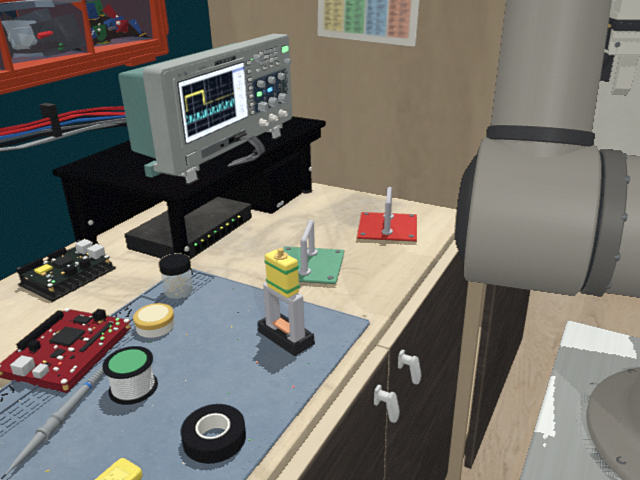

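```bash
cat > h.py <<'E'
import numpy as np, cv2
from rig import r
def world(d,info,m=None):
    K=info["intrinsics"]; v,u=np.nonzero((d>0) if m is None else (m&(d>0)))
    z=d[v,u]; c=np.stack([(u-K[0,2])/K[0,0]*z,(v-K[1,2])/K[1,1]*z,z],1)
    return (c-info["t"])@info["R"], u, v
def rect(xy):
    c,s,a=cv2.minAreaRect((xy*1000).astype(np.float32)); return np.round(c,1),np.round(s,1),round(a,1)
E
python3 - <<'E'
from h import *
for c in ["top","scene"]:
    p,d=r.read_camera(c); I=r.camera_info(c); print(c,"cam at",-I["R"].T@I["t"])
    hsv=cv2.cvtColor(p,cv2.COLOR_RGB2HSV)
    for t in ["snap_hook","green_eye_bar","red_eye_bar"]:
        L=r.trace(t,c)
        for b in L[:1]:
            m=b["mask"]; P,u,v=world(d,I,m); print(t,b["confidence"],m.sum(),"z pct",np.round(np.percentile(P[:,2],[1,10,50,90,99]),3), "mean",P.mean(0).round(3))
            np.savez(f"{c}_{t}.npz",P=P,u=u,v=v,col=p[v,u])
            if t=="snap_hook":
                for lo,hi in [(0.105,0.123),(0.112,0.123),(0.123,0.135),(0.06,0.112)]:
                    q=P[(P[:,2]>lo)&(P[:,2]<hi)]
                    if len(q)>5: print(lo,len(q),q.mean(0).round(4),rect(q[:,:2]))
            else:
                q=P[(P[:,2]>0.054)&(P[:,2]<0.07)]; print("bar",len(q),q.mean(0).round(4),rect(q[:,:2]))
                q=P[(P[:,2]>-0.003)&(P[:,2]<0.012)]; print("plate",len(q),q.mean(0).round(4),rect(q[:,:2]))
E
```

```text
top cam at [ 0.35680219 -0.14279138  0.90152516]
snap_hook 0.61 1151 z pct [0.012 0.019 0.094 0.118 0.126] mean [0.454 0.04  0.083]
0.105 500 [0.4546 0.0416 0.1158] (array([455.5,  42.8]), array([21.5, 40.9]), 71.9)
0.112 441 [0.4551 0.0424 0.1167] (array([455.4,  43.2]), array([20.8, 39.9]), 71.9)
0.123 26 [0.4557 0.0431 0.126 ] (array([456.5,  41.9]), array([6.2, 9.8]), 29.8)
0.06 393 [0.4515 0.0379 0.0839] (array([455.1,  41.9]), array([19.7, 55.7]), 71.2)
green_eye_bar 0.92 4453 z pct [0.001 0.003 0.005 0.009 0.063] mean [ 0.519 -0.128  0.009]
bar 297 [ 0.52   -0.1267  0.0608] (array([ 520.3, -127.1]), array([ 9.7, 69.3]), 20.1)
plate 4047 [ 0.5189 -0.1275  0.0048] (array([ 521.4, -126.7]), array([101.9, 100.6]), 20.0)
red_eye_bar 0.76 4896 z pct [-0.006  0.002  0.005  0.008  0.062] mean [ 0.463 -0.301  0.008]
bar 306 [ 0.4635 -0.3017  0.0605] (array([ 463.7, -302.2]), array([ 9.1, 69.5]), 21.1)
plate 4379 [ 0.4629 -0.3016  0.0044] (array([ 464.9, -302.7]), array([101.9, 102.8]), 20.4)
scene cam at [0.11847163 0.54138987 0.44996519]
snap_hook 0.92 2813 z pct [0.004 0.018 0.07  0.
[... 214 characters left out ...]
0.4554 0.0445 0.1255] (array([455.5,  44.2]), array([6.3, 6.3]), 14.4)
0.06 1260 [0.4493 0.0517 0.0859] (array([456. ,  44.3]), array([21.6, 58.7]), 74.4)
green_eye_bar 0.96 1931 z pct [-0.004  0.003  0.005  0.048  0.062] mean [ 0.508 -0.128  0.013]
bar 150 [ 0.5185 -0.1218  0.0596] (array([ 520.5, -125.3]), array([ 9.5, 69.5]), 20.1)
plate 1443 [ 0.5055 -0.1298  0.0045] (array([ 519.7, -126.7]), array([ 97.2, 103.2]), 19.9)
red_eye_bar 0.82 1765 z pct [-0.005  0.003  0.004  0.035  0.061] mean [ 0.461 -0.294  0.01 ]
bar 103 [ 0.4624 -0.2964  0.0595] (array([ 464.3, -300.9]), array([ 8.8, 69.2]), 21.6)
plate 1478 [ 0.4613 -0.2951  0.0043] (array([ 464.4, -301.2]), array([ 98.8, 103.9]), 20.9)
```

>>> send_rows --deltas '[{"fingers": 100, "delta_pos": [24, 45, 0], "yaw": -3}, {"fingers": 100, "delta_pos": [50, 95, 0], "yaw": -6}, {"fingers": 100, "delta_pos": [78, 147, 0], "yaw": -9}, {"fingers": 100, "delta_pos": [105, 199, 0], "yaw": -12}, {"fingers": 100, "delta_pos": [132, 251, 0], "yaw": -16}, {"fingers": 100, "delta_pos": [159, 303, 0], "yaw": -20}, {"fingers": 100, "delta_pos": [186, 355, 0], "yaw": -24}, {"fingers": 100, "delta_pos": [213, 407, 0], "yaw": -28}, {"fingers": 100, "delta_pos": [240, 459, 0], "yaw": -32}, {"fingers": 100, "delta_pos": [264, 503, 0], "yaw": -36}, {"fingers": 100, "delta_pos": [284, 539, 0], "yaw": -36}, {"fingers": 100, "delta_pos": [284, 539, 0], "yaw": -36}]'

```text
clock: 2.3
eef_pos: [0.4558, 0.0447, 0.2516]
tool_rot: [-3.108, 0.458, -0.0]
wrist_force: [1.0, -0.5, -0.7]
gripper_width: 1.004
```

```bash
python3 - <<'E'
from h import *
o=r.get_obs(); print(o["eef_pos"],o["tool_rot"],o["joint_pos"].round(3))
p,d=r.read_camera("wrist"); cv2.imwrite("pics/w1.png",p[:,:,::-1]); print(r.camera_info("wrist"))
print(r.boxes_of("snap_hook","wrist"))
p,d=r.read_camera("scene"); cv2.imwrite("pics/s2.png",p[:,:,::-1])
print(r.get_obs()["eef_pos"])
E
```

```text
[0.45576092 0.04473002 0.25157498] [-3.10774656e+00  4.57882289e-01 -1.75628927e-04] [-0.07   0.219  1.697  0.     1.225  1.793]
{'intrinsics': array([[371.64829954,   0.        , 319.14809104],
       [  0.        , 371.64829954, 239.36698749],
       [  0.        ,   0.        ,   1.        ]]), 'tool_from_camera': array([[ 9.03511457e-04, -9.67055460e-01, -2.54564177e-01,
         6.74182417e-02],
       [ 9.99999520e-01,  9.69917087e-04, -1.35339510e-04,
        -1.04318787e-03],
       [ 3.77786958e-04, -2.54563933e-01,  9.67055873e-01,
        -1.32561458e-01],
       [ 0.00000000e+00,  0.00000000e+00,  0.00000000e+00,
         1.00000000e+00]])}
[{'box': [306.4, 181.1, 338.2, 261.1], 'confidence': 0.66}]
[0.4546342  0.04215343 0.25164685]
```

View pics/w1.png

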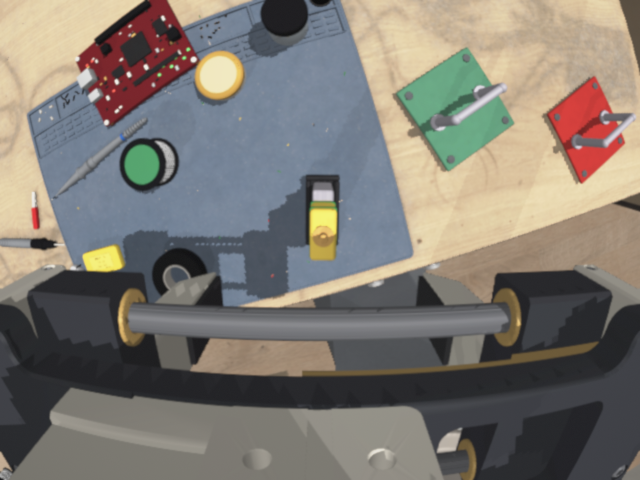

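View pics/s2.png

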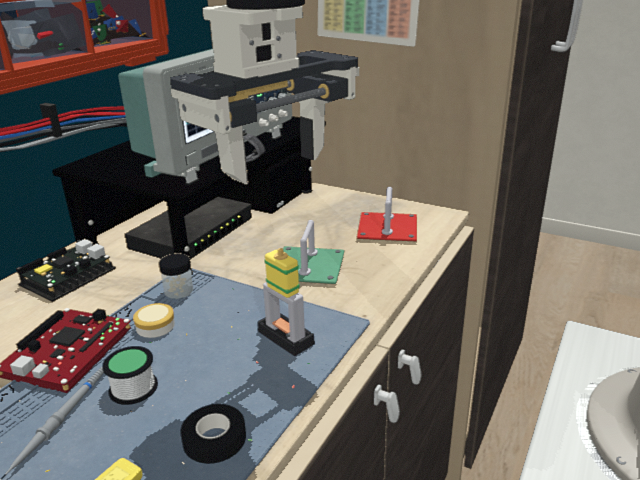

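```bash
cat >> h.py <<'E'
from scipy.spatial.transform import Rotation as Ro
def wpts(d,o,m):
    I=r.camera_info("wrist");K=I["intrinsics"];v,u=np.nonzero(m&(d>0));z=d[v,u]
    a=(u-K[0,2])/K[0,0];b=(v-K[1,2])/K[1,1];th=np.hypot(a,b)+1e-9;s=np.tan(th)/th
    c=np.stack([a*s*z,b*s*z,z,np.ones_like(z)],1)
    t=(c@I["tool_from_camera"].T)[:,:3]
    return t@Ro.from_rotvec(o["tool_rot"]).as_matrix().T+o["eef_pos"],t,u,v
E
python3 - <<'E'
from h import *
o=r.get_obs(); p,d=r.read_camera("wrist"); print(o["eef_pos"],o["tool_rot"])
for t in ["snap_hook","green_eye_bar"]:
    L=r.trace(t,"wrist")
    if not L: print(t,"none"); continue
    P,T,u,v=wpts(d,o,L[0]["mask"]); print(t,L[0]["confidence"],len(P))
    for lo,hi in ([(0.112,.123),(.123,.135),(.065,.112)] if t=="snap_hook" else [(.054,.07),(-.003,.012)]):
        s=(P[:,2]>lo)&(P[:,2]<hi)
        if s.sum()>5: print(lo,s.sum(),P[s].mean(0).round(4),rect(P[s,:2]),"tool",T[s].mean(0).round(4))
E
```

```text
[0.4546342  0.04215343 0.25164685] [ 3.10662000e+00 -4.64068555e-01 -8.10889493e-04]
snap_hook none
green_eye_bar 0.65 7962
0.054 595 [ 0.5199 -0.1239  0.0606] (array([ 520.6, -125.7]), array([ 9.8, 67.6]), 20.1) tool [0.111  0.1396 0.1911]
-0.003 7118 [ 0.5209 -0.123   0.0047] (array([ 520.2, -126.8]), array([101. ,  99.9]), 19.6) tool [0.1117 0.1384 0.247 ]
```

```bash
python3 - <<'E'
from h import *
o=r.get_obs(); p,d=r.read_camera("wrist"); print(o["eef_pos"],o["tool_rot"])
m=np.zeros((480,640),bool); m[170:265,295:350]=1
P,T,u,v=wpts(d,o,m)
for lo,hi in [(0.112,.123),(.123,.135),(.065,.112)]:
        s=(P[:,2]>lo)&(P[:,2]<hi)
        if s.sum()>5: print(lo,s.sum(),P[s].mean(0).round(4),rect(P[s,:2]),"tool",T[s].mean(0).round(4))
E
```

```text
[0.45471742 0.04169364 0.25184328] [ 3.10649026e+00 -4.66498465e-01  2.18433696e-06]
0.112 1247 [0.4564 0.0426 0.1166] (array([455.4,  42.8]), array([19.5, 39.1]), 72.6) tool [ 0.0014 -0.0014  0.1352]
0.123 77 [0.4559 0.0432 0.1262] (array([455.7,  43.3]), array([5.8, 6.3]), 73.0) tool [ 0.0007 -0.0018  0.1257]
0.065 472 [0.4754 0.0366 0.085 ] (array([464.6,  40.2]), array([20.6, 38.2]), 73.2) tool [ 0.0212 -0.0012  0.1669]
```

>>> send_rows --deltas '[{"fingers": 100, "delta_pos": [1, 1, -20], "yaw": 0}, {"fingers": 100, "delta_pos": [1, 1, -55], "yaw": 0}, {"fingers": 100, "delta_pos": [1, 1, -90], "yaw": 0}, {"fingers": 100, "delta_pos": [1, 1, -120], "yaw": 0}, {"fingers": 100, "delta_pos": [1, 1, -140], "yaw": 0}, {"fingers": 100, "delta_pos": [1, 1, -150], "yaw": 0}, {"fingers": 100, "delta_pos": [1, 1, -150], "yaw": 0}, {"fingers": 100, "delta_pos": [1, 1, -150], "yaw": 0}]'

```text
clock: 3.65
eef_pos: [0.4566, 0.0434, 0.1025]
tool_rot: [-3.107, 0.464, -0.002]
wrist_force: [-0.2, -0.5, -0.2]
gripper_width: 1.001
```

>>> send_rows --deltas '[{"fingers": 15, "delta_pos": [0, 0, 0], "yaw": 0}, {"fingers": 15, "delta_pos": [0, 0, 0], "yaw": 0}, {"fingers": 15, "delta_pos": [0, 0, 0], "yaw": 0}, {"fingers": 15, "delta_pos": [0, 0, 0], "yaw": 0}, {"fingers": 15, "delta_pos": [0, 0, 0], "yaw": 0}, {"fingers": 15, "delta_pos": [0, 0, 0], "yaw": 0}]' --squeeze 45

```text
clock: 4.4
eef_pos: [0.456, 0.0436, 0.1017]
tool_rot: [3.107, -0.464, -0.0]
wrist_force: [-0.2, -0.2, -0.6]
gripper_width: 0.399
```

>>> send_rows --deltas '[{"fingers": 10, "delta_pos": [0, 0, 0], "yaw": 0}, {"fingers": 10, "delta_pos": [0, 0, 0], "yaw": 0}, {"fingers": 10, "delta_pos": [0, 0, 0], "yaw": 0}, {"fingers": 10, "delta_pos": [0, 0, 0], "yaw": 0}]' --squeeze 45

```text
clock: 4.9
eef_pos: [0.456, 0.0436, 0.1017]
tool_rot: [3.107, -0.464, -0.0]
wrist_force: [0.5, -0.5, -0.7]
gripper_width: 0.218
```

>>> send_rows --deltas '[{"fingers": 10, "delta_pos": [0, 0, 5], "yaw": 0}, {"fingers": 10, "delta_pos": [0, 0, 15], "yaw": 0}, {"fingers": 10, "delta_pos": [0, 0, 35], "yaw": 0}, {"fingers": 10, "delta_pos": [0, 0, 65], "yaw": 0}, {"fingers": 10, "delta_pos": [0, 0, 95], "yaw": 0}, {"fingers": 10, "delta_pos": [0, 0, 115], "yaw": 0}, {"fingers": 10, "delta_pos": [0, 0, 120], "yaw": 0}, {"fingers": 10, "delta_pos": [0, 0, 120], "yaw": 0}]'

```text
clock: 5.9
eef_pos: [0.4559, 0.0436, 0.2217]
tool_rot: [3.107, -0.464, 0.0]
wrist_force: [-0.6, 0.2, -1.7]
gripper_width: 0.216
```

```bash
python3 - <<'E'
from h import *
o=r.get_obs(); print(o["eef_pos"],o["wrist_force"],o["moment"],o["gripper_width"])
p,d=r.read_camera("scene"); cv2.imwrite("pics/s3.png",p[:,:,::-1])
p,d=r.read_camera("wrist"); cv2.imwrite("pics/w3.png",p[:,:,::-1])
E
```

```text
[0.45586739 0.04363521 0.22174122] [-0.63534155  0.24228426 -1.66008665] [ 0.01953065 -0.05795992 -0.0240646 ] 0.21554411589719313
```

View pics/s3.png

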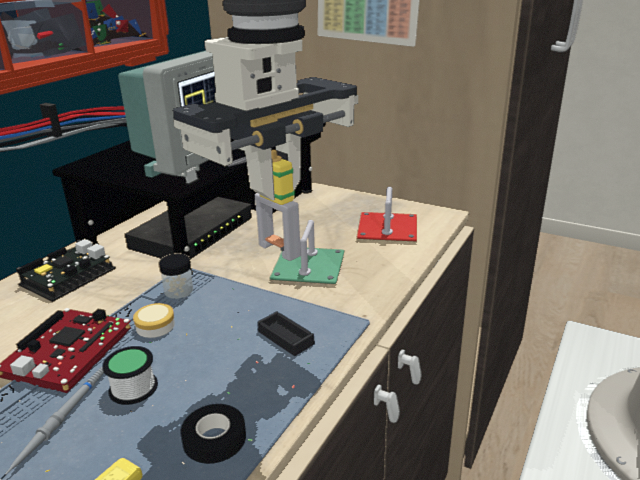

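View pics/w3.png

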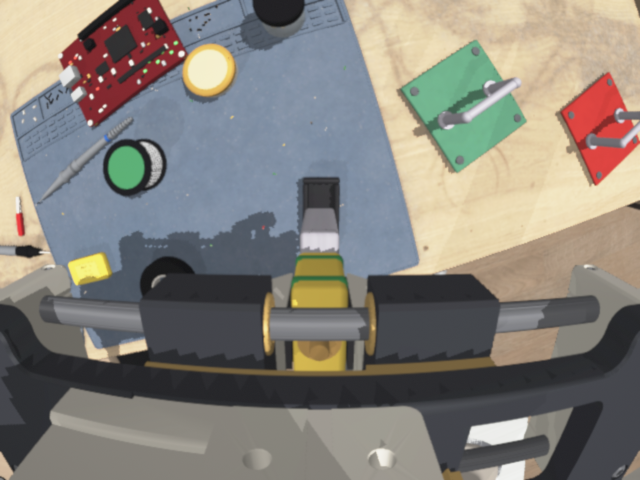

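>>> send_rows --deltas '[{"fingers": 10, "delta_pos": [2, -5, 0], "yaw": 1}, {"fingers": 10, "delta_pos": [8, -20, 0], "yaw": 4}, {"fingers": 10, "delta_pos": [16, -42, 0], "yaw": 9}, {"fingers": 10, "delta_pos": [26, -68, 0], "yaw": 15}, {"fingers": 10, "delta_pos": [36, -94, 0], "yaw": 21}, {"fingers": 10, "delta_pos": [46, -120, 0], "yaw": 27}, {"fingers": 10, "delta_pos": [54, -142, 0], "yaw": 32}, {"fingers": 10, "delta_pos": [61, -160, 0], "yaw": 35}, {"fingers": 10, "delta_pos": [65, -170, 0], "yaw": 37}, {"fingers": 10, "delta_pos": [65, -170, 0], "yaw": 37}, {"fingers": 10, "delta_pos": [65, -170, 0], "yaw": 37}]'

```text
clock: 7.38
eef_pos: [0.5207, -0.1261, 0.2213]
tool_rot: [-3.093, -0.545, 0.001]
wrist_force: [-0.3, -0.4, -1.3]
gripper_width: 0.213
```

```bash
python3 - <<'E'
from h import *
o=r.get_obs(); print(o["eef_pos"],o["tool_rot"],o["wrist_force"],o["gripper_width"])
p,d=r.read_camera("scene"); cv2.imwrite("pics/s4.png",p[:,:,::-1]); I=r.camera_info("scene")
L=r.trace("snap_hook","scene")
if L:
    P,u,v=world(d,I,L[0]["mask"]); print(L[0]["confidence"],len(P),np.percentile(P[:,2],[1,50,99]).round(4))
    s=(P[:,2]>.12)&(P[:,2]<.19); print("frame",P[s].mean(0),rect(P[s,:2]))
p,d=r.read_camera("top"); cv2.imwrite("pics/t4.png",p[:,:,::-1])
E
```

```text
[ 0.52070807 -0.12611686  0.221287  ] [-3.09333216e+00 -5.45037415e-01  1.41765188e-03] [-0.3205017  -0.41991515 -1.32042761] 0.21349721548768127
0.71 1544 [0.1259 0.1786 0.2355]
frame [ 0.51860707 -0.11852355  0.15831516] (array([ 521.1, -123.1]), array([56.9, 21.9]), 20.5)
```

View pics/s4.png

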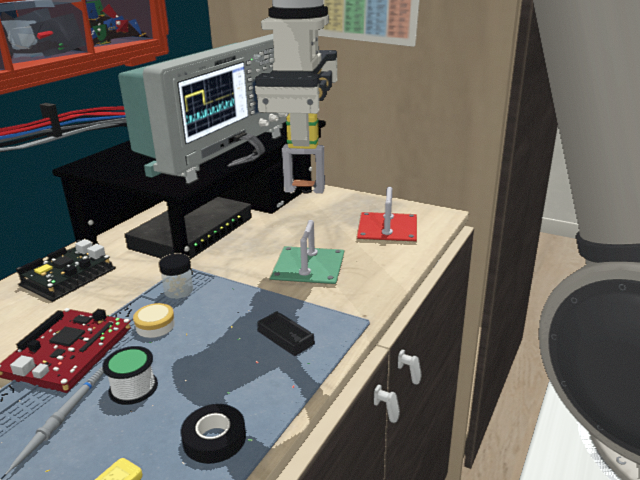

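>>> send_rows --deltas '[{"fingers": 10, "delta_pos": [0, 0, -10], "yaw": 0}, {"fingers": 10, "delta_pos": [0, 0, -30], "yaw": 0}, {"fingers": 10, "delta_pos": [0, 0, -50], "yaw": 0}, {"fingers": 10, "delta_pos": [0, 0, -60], "yaw": 0}, {"fingers": 10, "delta_pos": [0, 0, -65], "yaw": 0}, {"fingers": 10, "delta_pos": [0, 0, -70], "yaw": 0}, {"fingers": 10, "delta_pos": [0, 0, -75], "yaw": 0}, {"fingers": 10, "delta_pos": [0, 0, -80], "yaw": 0}, {"fingers": 10, "delta_pos": [0, 0, -85], "yaw": 0}]'

```text
clock: 8.65
eef_pos: [0.5214, -0.1265, 0.1369]
tool_rot: [3.093, 0.546, 0.001]
wrist_force: [0.2, 0.2, 1.1]
gripper_width: 0.215
```

```bash
python3 - <<'E'
from h import *
o=r.get_obs(); print(o["eef_pos"],o["tool_rot"],o["wrist_force"],o["gripper_width"])
p,d=r.read_camera("scene"); cv2.imwrite("pics/s5.png",cv2.resize(p[170:310,220:400,::-1],None,fx=4,fy=4))
E
```

```text
[ 0.52135127 -0.12654511  0.13693386] [3.09306407e+00 5.45692155e-01 1.49618052e-03] [0.15360441 0.18228198 1.09623675] 0.21475526810650333
```

View pics/s5.png

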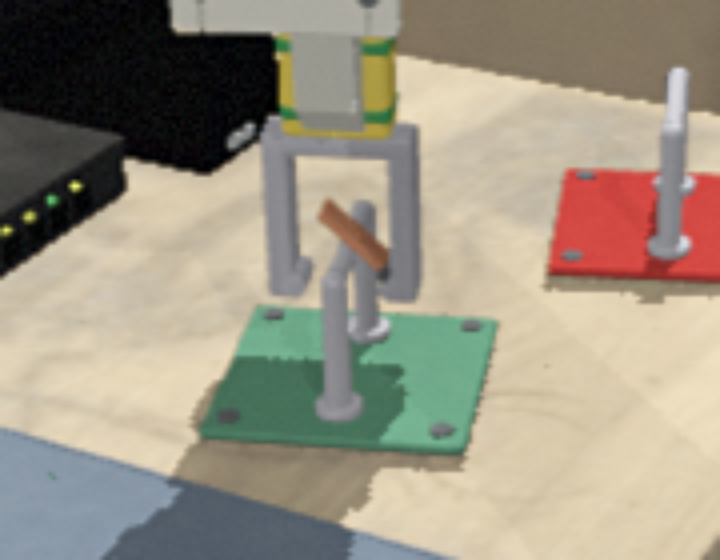

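The gate has been opened by the bar, which sits inside the mouth; force is small. Continuing down (home is TCP z ≈ 0.1017, another 35 mm).

>>> send_rows --deltas '[{"fingers": 10, "delta_pos": [0, 0, -6], "yaw": 0}, {"fingers": 10, "delta_pos": [0, 0, -12], "yaw": 0}, {"fingers": 10, "delta_pos": [0, 0, -18], "yaw": 0}, {"fingers": 10, "delta_pos": [0, 0, -23], "yaw": 0}, {"fingers": 10, "delta_pos": [0, 0, -27], "yaw": 0}, {"fingers": 10, "delta_pos": [0, 0, -30], "yaw": 0}, {"fingers": 10, "delta_pos": [0, 0, -32], "yaw": 0}, {"fingers": 10, "delta_pos": [0, 0, -34], "yaw": 0}, {"fingers": 10, "delta_pos": [0, 0, -34], "yaw": 0}, {"fingers": 10, "delta_pos": [0, 0, -34], "yaw": 0}]'

```text
clock: 9.95
eef_pos: [0.5211, -0.1264, 0.1029]
tool_rot: [3.094, 0.546, 0.0]
wrist_force: [0.1, 0.4, -1.3]
gripper_width: 0.215
```

```bash
python3 - <<'E'
from h import *
o=r.get_obs(); print(o["eef_pos"],o["tool_rot"],o["wrist_force"],o["gripper_width"])
p,d=r.read_camera("scene"); cv2.imwrite("pics/s6.png",cv2.resize(p[170:310,220:400,::-1],None,fx=4,fy=4))
E
```

```text
[ 0.5211322  -0.12639828  0.10285793] [3.09360700e+00 5.45729451e-01 4.31250525e-04] [ 0.08154498  0.40502882 -1.33795202] 0.2151107116273999
```

View pics/s6.png

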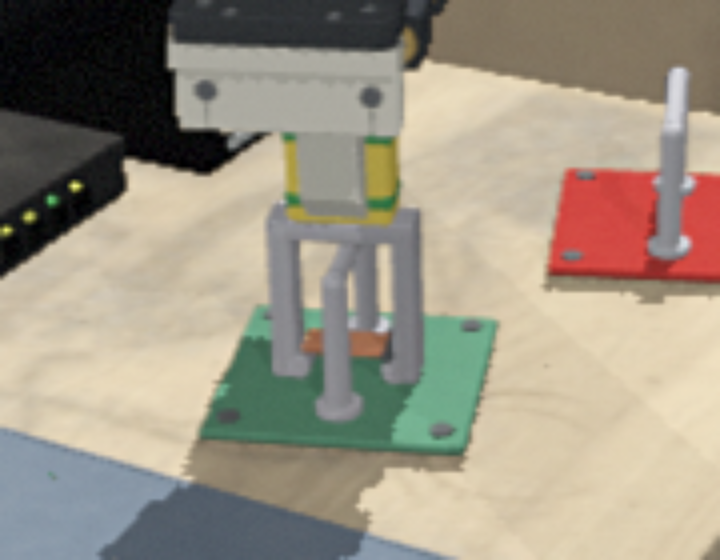

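Gate has snapped shut below the bar (crop ~345,343); the hook is still about 1 mm above the plate. Lower the last bit onto the feet.

>>> send_rows --deltas '[{"fingers": 10, "delta_pos": [0, 0, -1], "yaw": 0}, {"fingers": 10, "delta_pos": [0, 0, -1], "yaw": 0}, {"fingers": 10, "delta_pos": [0, 0, -1], "yaw": 0}]'

```text
clock: 10.38
eef_pos: [0.521, -0.1264, 0.1017]
tool_rot: [3.094, 0.546, -0.0]
wrist_force: [0.3, -0.4, -2.1]
gripper_width: 0.216
```

>>> send_rows --deltas '[{"fingers": 10, "delta_pos": [0, 0, -0.5], "yaw": 0}, {"fingers": 10, "delta_pos": [0, 0, -0.5], "yaw": 0}, {"fingers": 10, "delta_pos": [0, 0, -0.5], "yaw": 0}]'

```text
clock: 10.75
eef_pos: [0.5211, -0.1264, 0.1017]
tool_rot: [3.094, 0.546, 0.0]
wrist_force: [-2.9, 0.2, 5.9]
gripper_width: 0.219
```

Feet are now on the plate (wrist force +6 N). Open gently, then rise.

>>> send_rows --deltas '[{"fingers": 25, "delta_pos": [0, 0, 0], "yaw": 0}, {"fingers": 35, "delta_pos": [0, 0, 0], "yaw": 0}, {"fingers": 45, "delta_pos": [0, 0, 0], "yaw": 0}, {"fingers": 60, "delta_pos": [0, 0, 0], "yaw": 0}, {"fingers": 75, "delta_pos": [0, 0, 0], "yaw": 0}, {"fingers": 75, "delta_pos": [0, 0, 0], "yaw": 0}]'

```text
clock: 11.5
eef_pos: [0.521, -0.1264, 0.1012]
tool_rot: [3.094, 0.546, 0.0]
wrist_force: [0.1, -0.3, -0.3]
gripper_width: 0.715
```

>>> send_rows --deltas '[{"fingers": 75, "delta_pos": [0, 0, 10], "yaw": 0}, {"fingers": 75, "delta_pos": [0, 0, 30], "yaw": 0}, {"fingers": 75, "delta_pos": [0, 0, 60], "yaw": 0}, {"fingers": 75, "delta_pos": [0, 0, 100], "yaw": 0}, {"fingers": 75, "delta_pos": [0, 0, 140], "yaw": 0}, {"fingers": 75, "delta_pos": [0, 0, 150], "yaw": 0}, {"fingers": 75, "delta_pos": [0, 0, 150], "yaw": 0}]'

```text
clock: 12.38
eef_pos: [0.521, -0.1264, 0.2516]
tool_rot: [3.093, 0.546, 0.001]
wrist_force: [0.6, 0.8, -0.8]
gripper_width: 0.752
```

```bash
python3 - <<'E'
from h import *
o=r.get_obs(); print(o["clock"],o["eef_pos"],o["wrist_force"])
p,d=r.read_camera("scene"); cv2.imwrite("pics/s7.png",cv2.resize(p[170:310,220:400,::-1],None,fx=4,fy=4)); I=r.camera_info("scene")
L=r.trace("snap_hook","scene")
if L:
    P,u,v=world(d,I,L[0]["mask"]); print(np.percentile(P[:,2],[1,50,99]).round(4))
    for a,b in [(.02,.07),(.075,.116)]:
        s=(P[:,2]>a)&(P[:,2]<b); print(a,P[s].mean(0).round(4),rect(P[s,:2]))
E
```

```text
12.375 [ 0.52102081 -0.12638609  0.25164883] [ 0.58413884  0.77401662 -0.82456896]
[-0.0052  0.0701  0.1213]
0.02 [ 0.5179 -0.118   0.0477] (array([ 517.3, -113.2]), array([57.9, 43.7]), 22.9)
0.075 [ 0.5172 -0.1174  0.0966] (array([ 519.9, -121.5]), array([41.2, 21.2]), 24.5)
```

View pics/s7.png

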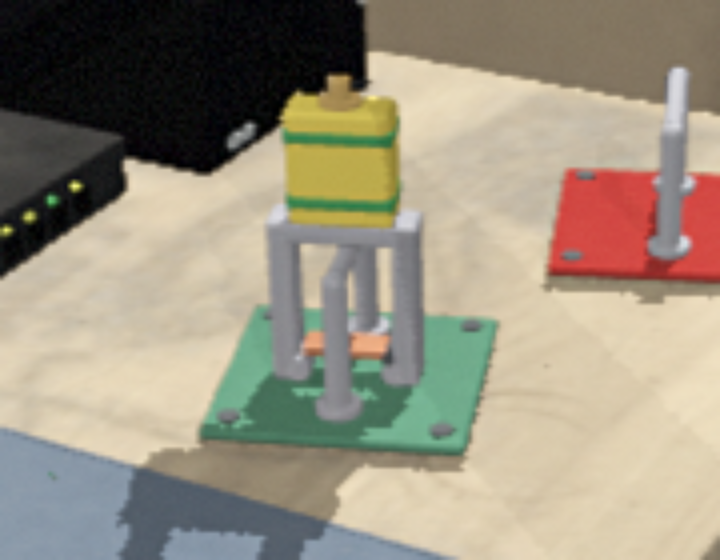

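The hook stands upright on the green plate (crop ~345,230). The bar is inside the throat, the copper gate is shut beneath it (345,343), and the gripper is clear.

```bash
python3 - <<'E'
from h import *
print(r.close_job(), r.get_obs()["clock"])
E
```

```text
the job is handed in; nothing more can be done
the job is handed in; nothing more can be done
```

The snap hook is clipped onto the green eye's bar and released. The job was handed in at about 12.5 s of the 45 s allowed.

**What I did:** I gripped the hook across its yellow-and-green grip and lifted it out of the tray. I turned it 37° to line up with the green bar and pushed it straight down. The bar opened the gate, and the gate snapped shut below it. I set the feet on the plate, let go and raised the gripper 150 mm clear.

**Last checks:**
- **Picture:** the final scene picture shows the hook upright on the green plate, with the bar in the throat and the copper gate shut under it. The red eye was not touched.
- **Force:** the highest wrist reading I saw was about 6 N, when the feet met the plate.
- **Hook height:** depth points at the grip's top read about 0.12 m, which fits a hook standing on the plate.
- **Disagreement:** the final scene camera points put the hook's centre a few mm off in y and its angle 3–4° off the bar. I put this down to that camera's oblique view, since the gripper pose at release matched the bar to within 1 mm.

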